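Background-light check on a bench reader

ROBOT

A 6-joint arm with a two-finger parallel gripper is mounted at the origin on the work surface. World frame = base frame: x ahead of the robot, y to its left, z up, the work surface at z = 0. Lengths are in m, angles in degrees, forces in N, time in s.
With the tool pointing down it reaches from about 0.375 to 0.9 m from the base axis. Payload 3.1 kg.
Tool frame: the origin (TCP) lies midway between the tips of the shut fingers; the grasp point (between the pads) lies 19 mm behind it; z points along the fingers, y is the line along which they close (so a half turn about z gives the same grasp; the last joint's range is limited). The gripper opens to 87 mm and grips with 3 to 60 N. Pads are 19 mm wide; open, the fingers measure 117 mm over their backs; the gripper's body (75 mm by 190 mm) begins 51 mm behind the grasp point.
Start: joints at [58.298, 30.224, 82.088, -0, 67.689, -10.227], TCP at [0.229, 0.582, 0.223] pointing down, gripper open.
Joint ranges: [-176.69, 176.69], [-43.24, 126.21], [12.49, 139.97], [-82, 262], [0, 151.66], [-163.58, 163.58]. Speed limits (degrees/s): [159.86, 159.86, 180, 180, 180, 180].

INTERFACE

Orientations are given as a 3x3 rotation matrix whose columns are the frame's x, y, z axes.
In Python, from rig import read_state, optics, bot gives the robot as it stands. The module is installed in compiled form; this text tells all that it offers.
- The arm moves only by the tool send_rows, never from a script. Its argument "commands" is a list of rows, each a list of 7 numbers: the turn, a rotation vector about the tool's x, y, z in units of 5 degrees (1.0 is 5 degrees), then the shift along the tool's x, y, z in units of 30 mm (1.0 is 30 mm), then the opening, from 0 (shut) to 1 (fully open). In form: [[rx, ry, rz, tx, ty, tz, gripper], ...]. A call has 1 to 20 rows; each row is the pose to reach, as a shift and turn from the pose commanded when the call began, along the tool's axes at that moment; what a row does not reach only later rows make up. A row lasts 1/12 s, in which the tool goes at most 41.7 mm and 7.16 degrees, less where a joint would pass 70% of its speed; a pose out of reach is approached as far as the arm can. A call with a gripper value outside its range is refused whole. The fingers move at their own pace and stop on an object; the grip force is fixed at half the most. Time passes only in rows, so rows that repeat a pose let the fingers close. It gives the time, the measured TCP pose, the force, the opening and the grip force at its end, in the units of the state.
- read_state(): the state, without advancing time (a new reading comes with each control period).
- optics.capture(name): name is "scene" or "top"; returns a dict with "image" (420x560x3 uint8, blue, green, red), "intrinsics" (3x3 intrinsics, pixels), "k1" (the pictures are not rectified: a ray, as slopes to the right and down, at radius r is drawn at 1 + k1 r^2 times it, then the intrinsics apply), "extrinsics" (4x4, takes a point from world to camera coordinates). Camera axes: x right, y down, z forward; pixel columns grow to the right and rows downward; lengths in m; the calibration is good to about 2 mm. A picture is of the moment at which its call begins. There is no depth.
- bot.hand_in(): hands the job in; it is judged then, once.
The state is a dict: "time_s": time; "joint_positions": joint angles; "qvel": joint speeds; "tau": joint torques, N m; "position": TCP position; "tcp_rot": TCP orientation; "force": force on the tool from outside, world axes, zero at the start; "moment": the same for the moment, N m; "opening": opening from 0.0 (shut) to 1.0 (fully open); "grasp_force": force on a finger pad.
Only numpy, scipy, OpenCV 4.12 (cv2) and the standard library are available. Lean on these libraries where they do the work, as an engineer would, in place of code of your own. Each camera call takes 0.05 s, during which the arm holds its last target. There are 200 camera calls.

TASK

Set the reader up for its background-light check: seat the round blanking disc flat in the matching round pocket on the reader's deck and let go of it, then raise the spring-loaded chamber lid, which has a tab at its front, to 60 degrees from closed and keep holding it there. The program finishes while the gripper is still holding the lid open at 60 degrees, with nothing else propping it; leave all the other things on the bench where they are.

Things in the scene. Friction and masses are not known exactly. Their poses are not given: they have to be found in the camera images.
- disc: dark steel blanking disc, 44 mm in diameter and 8 mm thick, about 80 g, with a round knob 18 mm in diameter and 24 mm tall standing on its centre (32 mm high in all); lies on the bench, to the left or to the right of the reader; origin at the centre of its underside, z up
- reader: cream bench reader, 240 mm deep (x), 310 mm wide (y), fixed; origin on the bench near its middle, x to its back, y to its left, z up; yaw within 0.3 rad of the robot's. On its left the lidded chamber, 180 mm wide, rim 80 mm above the bench; on its right a deck 40 mm above the bench with two pocket blocks one behind the other (either order), and behind them a strip 58 mm high
- round_block: grey-painted metal block 80 x 80 x 20 mm, fixed on the deck, with the round pocket in its top: 47 mm in diameter, 6 mm deep, rim bevelled 1 mm; origin at the centre of its underside, its top 60 mm above the bench; a seated disc stands 2 mm proud. The chamber's wall, 92 mm high with the lid, stands 65 mm left of the pocket's centre
- square_block: grey-painted metal block of the same size with a 41 mm square pocket, 6 mm deep; not used now; origin at the centre of its underside
- round_seat (a point): the centre of the round pocket's floor, 54 mm above the bench; the seated disc's origin lies here
- lid (a joint): the chamber lid's angle in rad: 0 closed (the start), growing as its front edge rises and it turns up and back, stop at 1.45; 60 degrees is 1.047. The lid is a cream panel 190 mm deep, 180 mm wide, 12 mm thick, 0.25 kg, hinged at its back edge. A spring and its weight shut it from any angle: it takes 2 to 3 N at the tab, square to the lid, or up to 5 N straight up
- lid_hinge (a point): the middle of the hinge axis, 80 mm above the bench, at the back of the chamber, level with the closed lid's underside; the axis runs along the reader's y
- lid_tab (a point): grip point of the grey tab, an upright tongue 16 mm thick (y), 20 mm tall, sticking out 48 mm from the middle of the lid's front edge, free on both sides and below. The point is mid-thickness, mid-height, 32 mm out from the edge, 222 mm from the hinge axis, 6 mm above the lid's underside; 86 mm above the bench when closed. Pinched across y the tab can turn between the pads
- square_plate: a dark steel square plate, 38 x 38 x 8 mm, with the same knob as the disc; it belongs to the square pocket and is not wanted now; origin at the centre of its underside
- marker: a white marker pen with a black cap, lying, 130 mm long, 17 mm thick; origin under its middle
- cup: a clear lidded specimen cup, 52 mm across, 62 mm high; origin under its centre
- reagent: an amber bottle, 64 mm across, 140 mm high; origin under its centre
- tip_box: a blue box with a pale lid, 85 x 120 x 75 mm; origin under its centre
- timer: a flat white timer, 70 x 65 x 20 mm; origin under its centre

How it is judged:
By the outcome, as a careful person would: the job done as asked, in the order asked, and still so for the second after the job is handed in, while the arm keeps its last pose, push and grip.
It also fails if it takes over 56 s, if anything falls off the work surface, if the arm or the gripper's body presses on something with over 40 N, if the wrist force passes 120 N, or if a joint passes its speed limit or range.

## Working session

There is one attempt and no reset: what is moved stays moved. The work goes in short steps, Python scripts to look and compute and a tool call to move; the robot and the scene stay as the last step left them, time stands still between calls to the robot, and variables do not carry over. Pictures are saved under pics/ and viewed, at most 10 in all, crops included, and the job is handed in when it is done.

Besides the shell and the picture viewer there is one more tool, called after ">>>" by a JSON object that holds its "method" and its "body", one argument or row to a line. send_rows: Moves the arm, as the interface text tells. Its arguments: {"type":"object","properties":{"commands":{"type":"array","items":{"type":"array","items":{"type":"number"}}}},"required":["commands"]}

```bash
mkdir -p pics; cat > h.py <<'E'
import numpy as np, cv2
from rig import read_state, optics, bot
def cap(n,save=None):
    c=optics.capture(n)
    if save: cv2.imwrite('pics/'+save,c['image'])
    return c
def proj(c,P):
    P=np.atleast_2d(P); E=c['extrinsics']; q=P@E[:3,:3].T+E[:3,3]
    s=q[:,:2]/q[:,2:]; s=s*(1+c['k1']*(s**2).sum(1,keepdims=True))
    K=c['intrinsics']; return s@K[:2,:2].T+K[:2,2]
def ray(c,uv):
    K=c['intrinsics']; d=np.linalg.solve(K,np.array([uv[0],uv[1],1.]))[:2]
    s=d.copy()
    for _ in range(20): s=d/(1+c['k1']*(s@s))
    E=c['extrinsics']; R=E[:3,:3]; return -R.T@E[:3,3], R.T@np.array([s[0],s[1],1.])
def onz(c,uv,z):
    o,d=ray(c,uv); return o+d*(z-o[2])/d[2]
E
python3 - <<'E'
from h import *
for n in('top','scene'):
    c=cap(n,n+'0.png'); o,_=ray(c,(280,210)); print(n,o.round(3),c['k1'],c['intrinsics'][0,0],onz(c,(280,210),0).round(3), [onz(c,p,0).round(2).tolist() for p in((0,0),(560,0),(0,420),(560,420))])
print(read_state())
E
```

```text
top [0.385 0.01  1.574] 0.03751422445497503 393.1460630034375 [0.53  0.014 0.   ] [[1.42, 1.17, 0.0], [1.38, -1.14, 0.0], [-0.25, 1.07, 0.0], [-0.26, -1.01, 0.0]]
scene [ 1.25  -0.26   1.058] -0.007133215479489352 406.1008824147283 [0.51  0.023 0.   ] [[-1.37, -0.87, 0.0], [-0.23, 1.89, 0.0], [0.85, -0.82, 0.0], [1.32, 0.41, 0.0]]
{'time_s': 0.1, 'joint_positions': array([ 5.83002421e+01,  3.02741353e+01,  8.21490215e+01, -1.30416037e-03,
        6.76890832e+01, -1.02269100e+01]), 'qvel': array([ 0.053903  , -0.14389812, -0.21147108,  0.03224153,  0.02604491,
       -0.11635164]), 'tau': array([ 9.22555387e-05, -4.40990174e+01, -1.77151126e+01,  6.35213591e-02,
        5.34217141e-02, -6.35743345e-05]), 'position': array([0.22841078, 0.58106006, 0.2216643 ]), 'tcp_rot': array([[-9.30594151e-01,  3.66051230e-01, -1.01145322e-03],
       [ 3.66052481e-01,  9.30592696e-01, -1.67777232e-03],
       [ 3.27100358e-04, -1.93157007e-03, -9.99998081e-01]]), 'force': array([-0.24137448, -0.37494987,  0.46931535]), 'moment': array([ 0.01606647, -0.01272277, -0.01057269]), 'grasp_force': 0.0, 'opening': 0.9989379831987681}
```

View pics/top0.png

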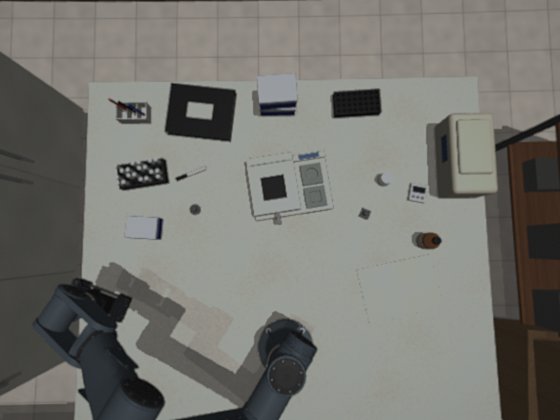

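View pics/scene0.png

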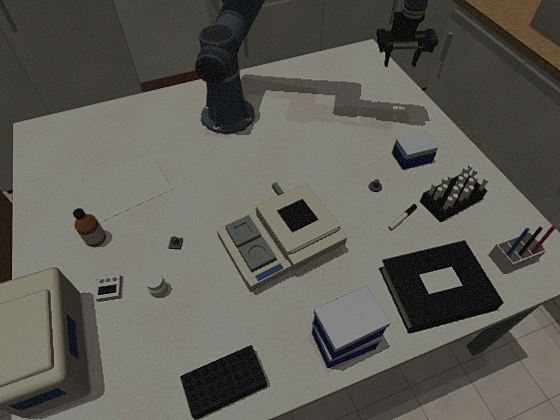

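The top view shows the disc at about (195,209), the square plate at (364,214), the reader around (290,185) and the tab at (277,218). I'll zoom in on the reader and disc.

```bash
python3 - <<'E'
import cv2,numpy as np
a=cv2.imread('pics/top0.png'); b=cv2.imread('pics/scene0.png')
A=cv2.resize(a[145:230,240:340],None,fx=6,fy=6,interpolation=cv2.INTER_CUBIC)
cv2.imwrite('pics/A.png',A)
B=cv2.resize(b[170:295,210:390],None,fx=4.4,fy=4.4,interpolation=cv2.INTER_CUBIC)
cv2.imwrite('pics/B.png',B)
E
```

```text
(no output)
```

View pics/A.png

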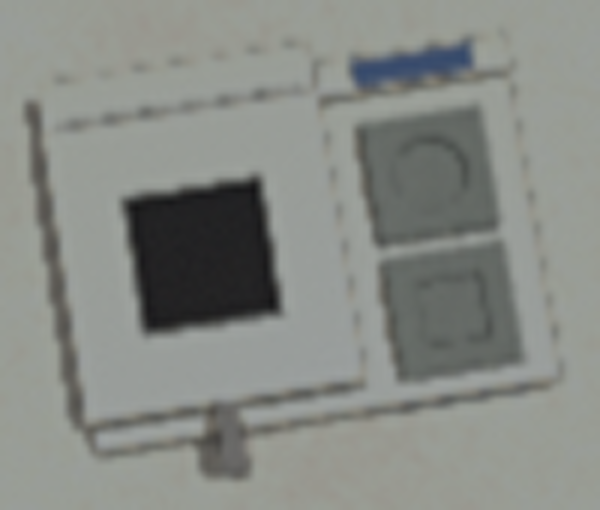

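View pics/B.png

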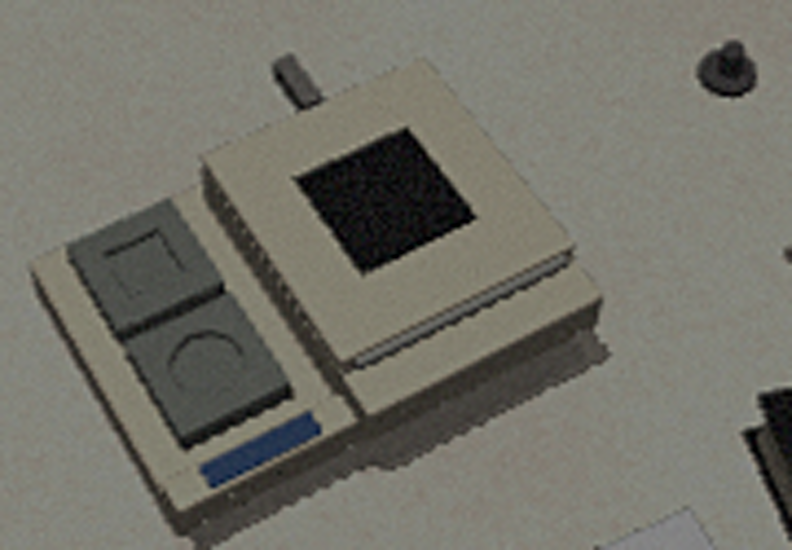

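Round block is the rear one, its pocket centred near A(430,175) → top px (311.7,174.2). The square block is in front. The tab tip is at A(224,465). The scene crop confirms this order and shows the disc lying right of the chamber in that view.

```bash
cat >> h.py <<'E'
def quad(c,box,thr,inv=True,n=1,S=8):
    """largest blobs darker than thr in box -> min-area rects, full-image pixels"""
    x0,y0,x1,y1=box; g=cv2.cvtColor(c['image'],cv2.COLOR_BGR2GRAY)[y0:y1,x0:x1]
    g=cv2.resize(cv2.GaussianBlur(g,(0,0),.6),None,fx=S,fy=S,interpolation=cv2.INTER_CUBIC)
    m=((g<thr)).astype(np.uint8)
    cs,_=cv2.findContours(m,cv2.RETR_EXTERNAL,cv2.CHAIN_APPROX_NONE)
    cs=sorted(cs,key=cv2.contourArea)[::-1][:n]; out=[]
    for k in cs:
        f=lambda p:(np.asarray(p,float)+.5)/S-.5+[x0,y0]
        out.append((cv2.contourArea(k)/S/S,f(k[:,0]),f(cv2.boxPoints(cv2.minAreaRect(k)))))
    return out
E
python3 - <<'E'
from h import *
t=cap('top');s=cap('scene')
for n,c,pts in(('top',t,[(312,175),(305,164),(301,180),(270,175),(250,180),(285,185),(195,209),(205,215)]),('scene',s,[(260,253),(278,243),(300,215),(310,240),(375,186),(390,195)])):
    g=cv2.GaussianBlur(c['image'],(0,0),1); print(n,[(p,g[p[1],p[0]].tolist()) for p in pts])
# lid window
for n,c,box in(('top',t,(255,170,292,205)),('scene',s,(270,195,325,240))):
    a,k,q=quad(c,box,75)[0]; P=np.array([onz(c,p,.092) for p in q])
    print(n,'win',a,P.round(4).tolist(),P.mean(0).round(4))
    e=P[1]-P[0];print(np.degrees(np.arctan2(e[1],e[0])).round(2), np.linalg.norm(e))
for n,c,box in(('top',t,(183,197,207,222)),('scene',s,(364,174,388,196))):
    for a,k,q in quad(c,box,85,n=2): print(n,'disc',round(a,1),k.mean(0).round(2),k.min(0).round(2),k.max(0).round(2),onz(c,(k.min(0)+k.max(0))/2,.008).round(4))
E
```

```text
top [((312, 175), [101, 105, 100]), ((305, 164), [129, 135, 131]), ((301, 180), [115, 120, 118]), ((270, 175), [128, 132, 129]), ((250, 180), [147, 153, 149]), ((285, 185), [101, 104, 101]), ((195, 209), [56, 55, 56]), ((205, 215), [150, 157, 152])]
scene [((260, 253), [76, 81, 79]), ((278, 243), [50, 56, 60]), ((300, 215), [19, 19, 19]), ((310, 240), [97, 109, 113]), ((375, 186), [27, 27, 27]), ((390, 195), [122, 132, 131])]
top win 490.5390625 [[0.646, 0.0879, 0.092], [0.6588, 0.0017, 0.092], [0.5735, -0.0106, 0.092], [0.5609, 0.0751, 0.092]] [0.6098 0.0386 0.092 ]
-81.58 0.08711553363691206
scene win 751.40625 [[0.5715, -0.0118, 0.092], [0.5522, 0.0919, 0.092], [0.6475, 0.0886, 0.092], [0.6636, -0.0106, 0.092]] [0.6087 0.0395 0.092 ]
100.54 0.10546787878013046
top disc 68.1 [194.72 209.12] [189.94 204.56] [199.56 213.69] [0.5371 0.3554 0.008 ]
scene disc 123.0 [375.06 185.87] [368.06 179.06] [381.31 191.69] [0.5369 0.3553 0.008 ]
```

```bash
python3 - <<'E'
from h import *
acc={'top':0,'scene':0}
N=8
for n in acc:
    for i in range(N): c=cap(n); acc[n]=acc[n]+c['image'].astype(float)/N
    c['image']=np.clip(acc[n],0,255).astype(np.uint8); cv2.imwrite('pics/avg_%s.png'%n,c['image'])
    if n=='top': t=c
    else: s=c
for th in (113,117,121):
  for a,k,q in quad(t,(298,161,329,212),th,n=2):
    P=np.array([onz(t,p,.06) for p in q]); print('top',th,round(a,1),P[:,:2].round(4).tolist(),P.mean(0).round(4))
    e=P[1]-P[0];print(np.degrees(np.arctan2(e[1],e[0])).round(2),np.linalg.norm(P-np.roll(P,1,0),axis=1).round(4))
for th in(100,110,120):
  for n,c,box in(('top',t,(183,197,207,222)),('scene',s,(364,174,388,200))):
    for a,k,q in quad(c,box,th): print(n,'disc',th,round(a,1),k.min(0).round(2),k.max(0).round(2),onz(c,(k.min(0)+k.max(0))/2,.006).round(4))
b=cv2.resize(t['image'][160:230,265:335],None,fx=8,fy=8,interpolation=cv2.INTER_CUBIC)
d=cv2.resize(s['image'][210:280,215:285],None,fx=8,fy=8,interpolation=cv2.INTER_CUBIC)
v=np.hstack([b,d]); v=np.clip((v.astype(float)-40)*1.9,0,255)
cv2.imwrite('pics/C.png',cv2.resize(v,(800,400)))
E
```

```text
top 113 407.7 [[0.6969, -0.0601], [0.7093, -0.1414], [0.6296, -0.1525], [0.6173, -0.0717]] [ 0.6633 -0.1064  0.06  ]
-81.34 [0.0804 0.0822 0.0804 0.0817]
top 113 401.7 [[0.6076, -0.0734], [0.6203, -0.1546], [0.543, -0.1656], [0.5304, -0.0848]] [ 0.5753 -0.1196  0.06  ]
-81.15 [0.078  0.0822 0.078  0.0818]
top 117 421.4 [[0.6977, -0.0596], [0.7101, -0.142], [0.629, -0.1532], [0.6167, -0.0711]] [ 0.6634 -0.1065  0.06  ]
-81.46 [0.0818 0.0834 0.0818 0.083 ]
top 117 415.8 [[0.6079, -0.0724], [0.6216, -0.1545], [0.543, -0.1665], [0.5293, -0.0848]] [ 0.5755 -0.1196  0.06  ]
-80.53 [0.0796 0.0833 0.0796 0.0828]
top 121 434.2 [[0.6983, -0.0589], [0.7113, -0.1422], [0.6287, -0.154], [0.6158, -0.0711]] [ 0.6636 -0.1066  0.06  ]
-81.15 [0.0834 0.0843 0.0834 0.0839]
top 121 428.9 [[0.609, -0.0723], [0.622, -0.1557], [0.5419, -0.1671], [0.5289, -0.0841]] [ 0.5755 -0.1198  0.06  ]
-81.15 [0.0809 0.0844 0.0809 0.084 ]
top disc 100 81.5 [189.56 204.06] [199.94 214.06] [0.5375 0.3558 0.006 ]
scene disc 100 135.3 [367.81 178.69] [381.69 191.94] [0.5354 0.3568 0.006 ]
top disc 110 89.6 [189.31 203.81] [200.19 214.31] [0.5375 0.3558 0.006 ]
scene disc 110 144.7 [367.56 178.44] [381.94 192.19] [0.5354 0.3568 0.006 ]
top disc 120 98.6 [189.06 203.56] [200.44 214.69] [0.5373 0.3558 0.006 ]
scene disc 120 157.2 [367.19 178.06] [382.06 192.44] [0.535  0.3566 0.006 ][ WARN:0@33.326] global loadsave.cpp:1063 imwrite_ Unsupported depth image for selected encoder is fallbacked to CV_8U.
```

View pics/C.png

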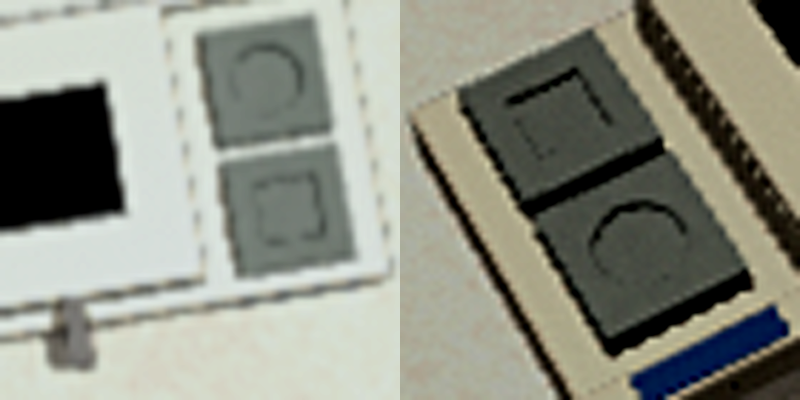

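The left half (top view) shows the round pocket at about C(267,83) and the tab at C(70,335). The right half (scene) shows the round block's top quad, C(535,213),(663,150),(750,272),(610,340), with dark sides. I'll measure both from both views.

```bash
python3 - <<'E'
from h import *
t=cap('top');s=cap('scene')
t['image']=cv2.imread('pics/avg_top.png');s['image']=cv2.imread('pics/avg_scene.png')
# scene block tops: band mask
def band(c,box,lo,hi,z,n=2,S=8):
    x0,y0,x1,y1=box; g=cv2.cvtColor(c['image'],cv2.COLOR_BGR2GRAY)[y0:y1,x0:x1]
    g=cv2.resize(g,None,fx=S,fy=S,interpolation=cv2.INTER_CUBIC)
    m=cv2.morphologyEx(((g>lo)&(g<hi)).astype(np.uint8),cv2.MORPH_OPEN,np.ones((13,13)))
    cs,_=cv2.findContours(m,cv2.RETR_EXTERNAL,cv2.CHAIN_APPROX_NONE)
    for k in sorted(cs,key=cv2.contourArea)[::-1][:n]:
        P=np.array([onz(c,(p+.5)/S-.5+[x0,y0],z)[:2] for p in k[:,0].astype(float)])
        r=cv2.minAreaRect((P*1000).astype(np.float32)); print(np.round(r[0],1),np.round(r[1],1),round(r[2],1))
print('blocks scene'); band(s,(219,212,282,280),58,97,.06)
print('blocks top'); band(t,(298,161,329,212),92,117,.06)
# fine top crops for tab: print x' profile. reader axes yaw 8.5deg
ps=np.radians(8.5); X=np.array([np.cos(ps),np.sin(ps),0]);Y=np.array([-np.sin(ps),np.cos(ps),0])
for n,c in(('top',t),('scene',s)):
    g=cv2.cvtColor(c['image'],cv2.COLOR_BGR2GRAY).astype(np.float32)
    for d in(-160,-150,-145,-140,-135,-130,-125):   # along X from window centre
        o=np.array([.6095,.039,.096])+X*d/1000
        q=np.array([proj(c,o+Y*w/1000)[0] for w in range(-32,33,4)],np.float32)
        print(n,d,cv2.remap(g,q[:,0],q[:,1],cv2.INTER_LINEAR)[:,0].round().astype(int).tolist())
    print([onz(c,p,.06).round(4).tolist() for p in ([(311.7,174.5)] if n=='top' else [(215+238/5.714,210+237/5.714)])])
E
```

```text
blocks scene
[ 666.8 -111.2] [81.5 82.6] 9.0
[ 578.  -124.4] [80.5 83.2] 8.7
blocks top
[ 575.5 -120.9] [80.6 81.2] 9.1
[ 664.2 -109.1] [81.4 78.2] 8.8
top -160 [150, 151, 152, 153, 154, 154, 154, 153, 152, 151, 152, 153, 154, 154, 154, 154, 154]
top -150 [152, 153, 154, 154, 153, 153, 153, 153, 154, 155, 155, 155, 155, 155, 155, 155, 154]
top -145 [152, 153, 153, 154, 155, 153, 141, 132, 132, 142, 150, 150, 151, 152, 155, 155, 154]
top -140 [152, 152, 152, 152, 154, 149, 118, 100, 97, 106, 114, 114, 120, 134, 151, 155, 153]
top -135 [152, 152, 152, 153, 153, 144, 111, 100, 101, 100, 97, 95, 96, 110, 139, 154, 153]
top -130 [152, 152, 152, 153, 153, 144, 121, 106, 104, 103, 99, 95, 93, 105, 138, 154, 153]
top -125 [153, 153, 153, 154, 154, 146, 126, 108, 105, 103, 91, 91, 93, 106, 144, 155, 153]
[[0.6624, -0.111, 0.06]]
scene -160 [131, 131, 129, 130, 130, 128, 127, 128, 129, 130, 128, 131, 129, 129, 127, 126, 127]
scene -150 [128, 128, 129, 130, 128, 131, 130, 127, 128, 131, 130, 130, 128, 126, 129, 129, 129]
scene -145 [128, 129, 128, 128, 128, 129, 130, 131, 131, 132, 133, 131, 129, 129, 128, 129, 127]
scene -140 [129, 130, 129, 128, 131, 125, 106, 95, 96, 91, 113, 130, 127, 127, 127, 126, 127]
scene -135 [129, 130, 130, 131, 130, 94, 65, 70, 70, 70, 109, 131, 126, 127, 127, 128, 129]
scene -130 [127, 129, 130, 131, 131, 53, 52, 75, 71, 75, 117, 131, 128, 127, 128, 128, 129]
scene -125 [130, 129, 128, 133, 96, 22, 56, 75, 73, 77, 117, 130, 128, 129, 128, 128, 130]
[[0.6656, -0.1091, 0.06]]
```

Two views put the round pocket at about (0.6655,-0.110) with yaw 8.9°, and the disc at about (0.537,0.356). The tab is at about (0.485,0.018,0.086). I'll write a helper that converts targets to move units, then move.

```bash
cat >> h.py <<'E'
from scipy.spatial.transform import Rotation as Ro
def Rdown(a,tilt=0):
    a=np.radians(a); y=np.array([np.cos(a),np.sin(a),0]); z=np.array([0,0,-1.])
    return np.c_[np.cross(y,z),y,z]
def go(*targets):
    st=read_state(); R=st['tcp_rot'];p=st['position']
    print('at',p.round(4),'t',round(st['time_s'],2),'F',st['force'].round(1),'open',round(st['opening'],3),'grip',round(st['grasp_force'],1))
    for q,a in targets:
        print((Ro.from_matrix(R.T@Rdown(a)).as_rotvec(degrees=True)/5).round(2),(R.T@(np.array(q)-p)/.03).round(3))
E
python3 -c "
from h import *
go(((.537,.356,.12),8.9),((.537,.356,.012),8.9))"
```

```text
at [0.2288 0.5816 0.2226] t 1.1 F [-0.3 -0.3  0. ] open 1.0 grip 0.0
[ 0.   -0.   11.92] [-12.315  -3.238   3.419]
[ 0.   -0.   11.92] [-12.315  -3.238   7.019]
```

>>> {"method": "send_rows", "body": {
  "commands": [
    [0,0,11.92,-12.3,-3.23,3.4,1],
    [0,0,11.92,-12.3,-3.23,3.4,1],
    [0,0,11.92,-12.3,-3.23,3.4,1],
    [0,0,11.92,-12.3,-3.23,3.4,1],
    [0,0,11.92,-12.3,-3.23,3.4,1],
    [0,0,11.92,-12.3,-3.23,3.4,1],
    [0,0,11.92,-12.3,-3.23,3.4,1],
    [0,0,11.92,-12.3,-3.23,3.4,1],
    [0,0,11.92,-12.3,-3.23,3.4,1],
    [0,0,11.92,-12.3,-3.23,3.4,1],
    [0,0,11.92,-12.3,-3.23,3.4,1],
    [0,0,11.92,-12.3,-3.23,3.4,1],
    [0,0,11.92,-12.3,-3.23,3.4,1],
    [0,0,11.92,-12.3,-3.23,3.4,0.6]
  ]
}}

```text
time_s: 2.27
position: [0.5354, 0.3574, 0.1209]
tcp_rot: [[-0.157, 0.988, -0.0], [0.988, 0.157, 0.0], [0.0, -0.0, -1.0]]
force: [0.4, -0.1, -0.4]
opening: 0.975
grasp_force: 0.0
```

```bash
python3 -c "
from h import *
go(((.537,.356,.012),8.9))"
```

```text
at [0.5354 0.3574 0.1209] t 2.27 F [ 0.4 -0.1 -0.4] open 0.975 grip 0.0
[-0.   -0.    0.02] [-0.055  0.045  3.631]
```

>>> {"method": "send_rows", "body": {
  "commands": [
    [0,0,0,-0.05,0.03,1.3,0.6],
    [0,0,0,-0.05,0.03,2.4,0.6],
    [0,0,0,-0.05,0.03,3.2,0.6],
    [0,0,0,-0.05,0.03,3.62,0.6],
    [0,0,0,-0.05,0.03,3.62,0.5],
    [0,0,0,-0.05,0.03,3.62,0],
    [0,0,0,-0.05,0.03,3.62,0],
    [0,0,0,-0.05,0.03,3.62,0],
    [0,0,0,-0.05,0.03,3.62,0],
    [0,0,0,-0.05,0.03,3.62,0],
    [0,0,0,-0.05,0.03,3.62,0],
    [0,0,0,-0.05,0.03,3.62,0]
  ]
}}

```text
time_s: 3.27
position: [0.5385, 0.3553, 0.0131]
tcp_rot: [[-0.155, 0.988, 0.002], [0.988, 0.155, 0.001], [0.0, 0.002, -1.0]]
force: [-0.5, 0.1, 5.0]
opening: 0.196
grasp_force: 30.0
```

>>> {"method": "send_rows", "body": {
  "commands": [
    [0,0,0,0,0,0,0.6],
    [0,0,0,0,0,0,0.6],
    [0,0,0,0,0,0,0.6],
    [0,0,-18,0,0,0,0.6],
    [0,0,-18,0,0,0,0.6],
    [0,0,-18,0,0,0,0.6],
    [0,0,-18,0,0,0,0.6],
    [0,0,-18,0,0,0,0.6],
    [0,0,-18,0,0,0,0.6],
    [0,0,-18,0,0,0,0.6],
    [0,0,-18,0,0,0,0.6],
    [0,0,-18,0,0,0,0.6],
    [0,0,-18,0,0,0,0.6],
    [0,0,-18,0,0,0,0.6],
    [0,0,-18,0,0,0,0.6],
    [0,0,-18,0,0,0,0.6],
    [0,0,-18,0,0,0,0.6],
    [0,0,-18,0,0,0,0.6],
    [0,0,-18,0,0,0,0.6]
  ]
}}

```text
time_s: 4.85
position: [0.5376, 0.3549, 0.0117]
tcp_rot: [[-0.988, -0.154, -0.0], [-0.154, 0.988, -0.0], [0.001, -0.0, -1.0]]
force: [0.1, -0.0, 0.2]
opening: 0.6
grasp_force: 0.0
```

>>> {"method": "send_rows", "body": {
  "commands": [
    [0,0,0,0,0,0,0],
    [0,0,0,0,0,0,0],
    [0,0,0,0,0,0,0],
    [0,0,0,0,0,0,0],
    [0,0,0,0,0,0,0],
    [0,0,0,0,0,0,0],
    [0,0,0,0,0,0,0],
    [0,0,0,0,0,0,0]
  ]
}}

```text
time_s: 5.52
position: [0.5378, 0.3551, 0.012]
tcp_rot: [[-0.988, -0.155, 0.0], [-0.155, 0.988, 0.0], [-0.0, 0.0, -1.0]]
force: [-0.3, 0.2, 0.4]
opening: 0.197
grasp_force: 30.0
```

```bash
python3 -c "
from h import *
go(((.54,.356,.16),98.9),((.6655,-.11,.16),98.9))"
```

```text
at [0.5378 0.3551 0.012 ] t 5.52 F [-0.3  0.2  0.4] open 0.197 grip 30.0
[0. 0. 0.] [-0.078  0.02  -4.935]
[0. 0. 0.] [ -1.801 -15.975  -4.936]
```

>>> {"method": "send_rows", "body": {
  "commands": [
    [0,0,0,0,0,-1.3,0],
    [0,0,0,0,0,-2.6,0],
    [0,0,0,0,0,-3.9,0],
    [0,0,0,0,-0.8,-4.9,0],
    [0,0,0,-1.8,-15.95,-4.93,0],
    [0,0,0,-1.8,-15.95,-4.93,0],
    [0,0,0,-1.8,-15.95,-4.93,0],
    [0,0,0,-1.8,-15.95,-4.93,0],
    [0,0,0,-1.8,-15.95,-4.93,0],
    [0,0,0,-1.8,-15.95,-4.93,0],
    [0,0,0,-1.8,-15.95,-4.93,0],
    [0,0,0,-1.8,-15.95,-4.93,0],
    [0,0,0,-1.8,-15.95,-4.93,0],
    [0,0,0,-1.8,-15.95,-4.93,0],
    [0,0,0,-1.8,-15.95,-4.93,0],
    [0,0,0,-1.8,-15.95,-4.93,0],
    [0,0,0,-1.8,-15.95,-4.93,0],
    [0,0,0,-1.8,-15.95,-4.93,0],
    [0,0,0,-1.8,-15.95,-4.93,0],
    [0,0,0,-1.8,-15.95,-4.93,0]
  ]
}}

```text
time_s: 7.18
position: [0.6648, -0.1074, 0.1597]
tcp_rot: [[-0.988, -0.157, -0.001], [-0.157, 0.988, 0.001], [0.001, 0.001, -1.0]]
force: [-0.7, 0.9, -0.5]
opening: 0.192
grasp_force: 30.0
```

```bash
python3 - <<'E'
from h import *
go(((.665,-.1095,.16),98.9),((.665,-.1095,.08),98.9))
s=cap('scene');t=cap('top')
a=cv2.resize(s['image'][160:280,200:320],(400,400),interpolation=cv2.INTER_CUBIC)
b=cv2.resize(t['image'][120:240,240:360],(400,400),interpolation=cv2.INTER_CUBIC)
cv2.imwrite('pics/D.png',np.hstack([a,b]))
E
```

```text
at [ 0.6648 -0.1074  0.1597] t 7.18 F [-0.7  0.9 -0.5] open 0.192 grip 30.0
[ 0.01 -0.01  0.03] [ 0.005 -0.071 -0.009]
[ 0.01 -0.01  0.03] [ 2.000e-03 -7.300e-02  2.658e+00]
```

View pics/D.png

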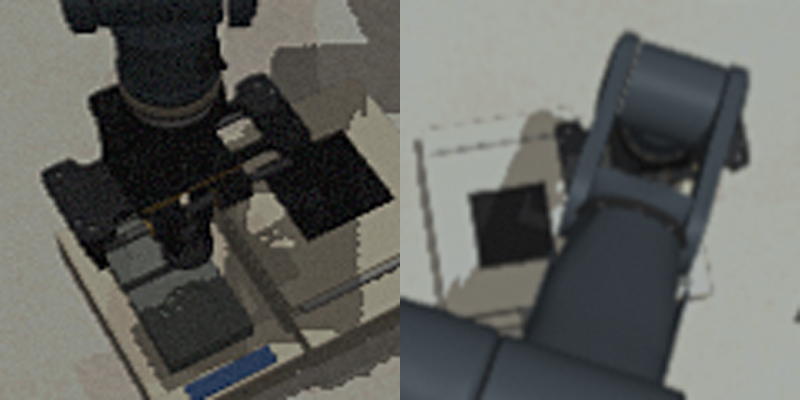

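The scene half shows the held disc at about D(190,245) over the block, still gripped by its knob; the arm hides the block from the top camera. I'll check camera bias using the disc's known gripped position.

```bash
python3 - <<'E'
from h import *
th=np.linspace(0,2*np.pi,90)
def circ(x,y,z,r): return np.c_[x+r*np.cos(th),y+r*np.sin(th),0*th+z]
for n,m in(('top',((189.2,203.7),(200.3,214.4))),('scene',((367.5,178.4),(381.95,192.25)))):
    c=cap(n)
    q=np.vstack([proj(c,circ(.538,.3552,z,r)) for z,r in((0,.022),(.008,.022),(.032,.009))])
    lo,hi=q.min(0),q.max(0); print(n,lo.round(2),hi.round(2),'meas',m)
    d=(np.array(m[0])+m[1])/2-(lo+hi)/2; c0=proj(c,[.538,.3552,.01])[0]
    print('bias world mm',((onz(c,c0+d,.01)-onz(c,c0,.01))*1000).round(2), 'scale',(np.subtract(m[1],m[0])/(hi-lo)).round(3))
E
```

```text
top [189.3  203.44] [200.71 214.54] meas ((189.2, 203.7), (200.3, 214.4))
bias world mm [-0.23  1.02  0.  ] scale [0.973 0.964]
scene [367.83 178.91] [381.42 192.18] meas ((367.5, 178.4), (381.95, 192.25))
bias world mm [-0.72  0.78  0.  ] scale [1.063 1.044]
```

```bash
python3 -c "
from h import *
go(((.6658,-.11,.076),98.9))"
```

```text
at [ 0.6653 -0.1081  0.16  ] t 7.38 F [-0.4 -0.7 -0.6] open 0.2 grip 30.0
[ 0.   -0.    0.02] [-0.006 -0.064  2.8  ]
```

>>> {"method": "send_rows", "body": {
  "commands": [
    [0,0,0,0,-0.065,0.9,0],
    [0,0,0,0,-0.065,1.7,0],
    [0,0,0,0,-0.065,2.4,0],
    [0,0,0,0,-0.065,2.8,0],
    [0,0,0,0,-0.065,2.8,0],
    [0,0,0,0,-0.065,2.8,0],
    [0,0,0,0,-0.065,2.8,0],
    [0,0,0,0,-0.065,2.8,0]
  ]
}}

```text
time_s: 8.05
position: [0.6667, -0.1115, 0.0774]
tcp_rot: [[-0.988, -0.155, 0.002], [-0.155, 0.988, -0.001], [-0.002, -0.001, -1.0]]
force: [0.6, -0.3, -1.3]
opening: 0.197
grasp_force: 30.0
```

```bash
python3 -c "
from h import *
go(((.6658,-.11,.067),98.9))"
```

```text
at [ 0.6667 -0.1115  0.0774] t 8.05 F [ 0.6 -0.3 -1.3] open 0.197 grip 30.0
[-0.01  0.03  0.01] [0.022 0.054 0.348]
```

```bash
cat >> h.py <<'E'
def avg(n=8):
    P=[];F=[];M=[]
    for _ in range(n): optics.capture('scene'); s=read_state(); P.append(s['position']);F.append(s['force']);M.append(s['moment'])
    print('avg',np.mean(P,0).round(4),'sd',np.std(P,0).round(4),'F',np.mean(F,0).round(1),'M',np.mean(M,0).round(2),'t',s['time_s'],'open',round(s['opening'],3)); return np.mean(P,0)
E
python3 -c "
from h import *
avg()"
```

```text
avg [ 0.6661 -0.1114  0.0767] sd [0.0003 0.0001 0.0004] F [-0.5  0.2 -0.9] M [0.04 0.01 0.  ] t 8.45 open 0.202
```

>>> {"method": "send_rows", "body": {
  "commands": [
    [0,0,0,0,0.04,0.0,0],
    [0,0,0,0,0.04,0.06,0],
    [0,0,0,0,0.04,0.12,0],
    [0,0,0,0,0.04,0.18,0],
    [0,0,0,0,0.04,0.24,0],
    [0,0,0,0,0.04,0.3,0],
    [0,0,0,0,0.04,0.34,0],
    [0,0,0,0,0.04,0.34,0],
    [0,0,0,0,0.04,0.34,0]
  ]
}}

```text
time_s: 9.2
position: [0.6656, -0.1102, 0.066]
tcp_rot: [[-0.988, -0.155, 0.0], [-0.155, 0.988, -0.0], [-0.0, -0.0, -1.0]]
force: [-0.4, 1.1, 2.7]
opening: 0.195
grasp_force: 30.0
```

```bash
python3 -c "
from h import *
avg(4)"
```

```text
avg [ 0.6656 -0.1101  0.066 ] sd [0. 0. 0.] F [-0.5  0.1  2.7] M [ 0.08  0.11 -0.02] t 9.4 open 0.198
```

The disc went in: TCP height is 0.066, the seated value, with 2.7 N. Release and lift.

>>> {"method": "send_rows", "body": {
  "commands": [
    [0,0,0,0,0,-0.03,0.5],
    [0,0,0,0,0,-0.03,0.5],
    [0,0,0,0,0,-0.03,0.5],
    [0,0,0,0,0,-0.03,0.5],
    [0,0,0,0,0,-0.8,0.5],
    [0,0,0,0,0,-2.0,0.5],
    [0,0,0,0,0,-3.3,0.5],
    [0,0,0,0,0,-4.5,0.5],
    [0,0,0,4,1,-4.5,0.5],
    [0,0,0,10,2,-4.5,0.5],
    [0,0,0,10,2,-4.5,0.5],
    [0,0,0,10,2,-4.5,0.5],
    [0,0,0,10,2,-4.5,0.5],
    [0,0,0,10,2,-4.5,0.5],
    [0,0,0,10,2,-4.5,0.5],
    [0,0,0,10,2,-4.5,0.5],
    [0,0,0,10,2,-4.5,0.5]
  ]
}}

```text
time_s: 10.82
position: [0.3551, -0.0954, 0.2004]
tcp_rot: [[-0.988, -0.153, -0.004], [-0.154, 0.988, 0.002], [0.004, 0.003, -1.0]]
force: [0.5, -0.2, 1.3]
opening: 0.499
grasp_force: 0.0
```

```bash
python3 - <<'E'
from h import *
print(read_state()['position'])
s=cap('scene');t=cap('top')
a=cv2.resize(s['image'][160:280,200:320],(400,400),interpolation=cv2.INTER_CUBIC)
b=cv2.resize(t['image'][140:230,250:340],(400,400),interpolation=cv2.INTER_CUBIC)
cv2.imwrite('pics/F.png',np.hstack([a,b]))
E
```

```text
[ 0.35508332 -0.09536677  0.20036734]
```

View pics/F.png

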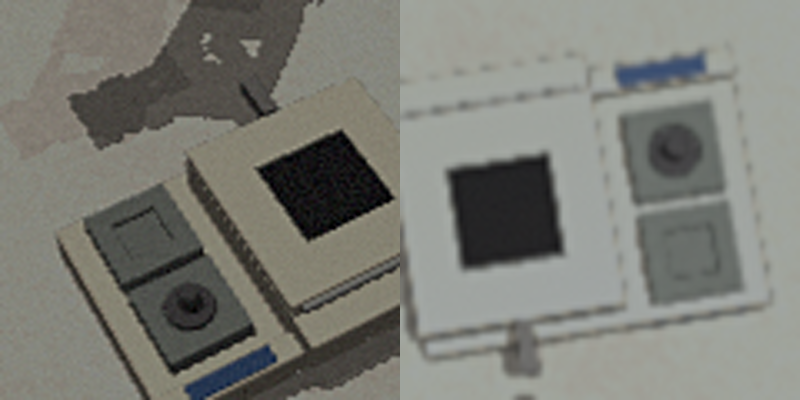

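The disc sits centred in the round pocket in both views (F(190,305) and F(675,150)), and the tab is free at F(522,350). Next, go to the tab.

```bash
python3 -c "
from h import *
go(((.482,.0184,.13),98.8),((.482,.0184,.068),98.8))"
```

```text
at [ 0.3606 -0.0979  0.2012] t 10.92 F [-0.1 -0.9  0.4] open 0.5 grip 0.0
[-0.02  0.02  0.01] [-4.59   3.212  2.377]
[-0.02  0.02  0.01] [-4.586  3.216  4.444]
```

>>> {"method": "send_rows", "body": {
  "commands": [
    [0,0,0,-4.59,3.21,2.37,0.5],
    [0,0,0,-4.59,3.21,2.37,0.5],
    [0,0,0,-4.59,3.21,2.37,0.5],
    [0,0,0,-4.59,3.21,2.37,0.5],
    [0,0,0,-4.59,3.21,2.37,0.5],
    [0,0,0,-4.59,3.21,2.37,0.5],
    [0,0,0,-4.59,3.21,2.37,0.5],
    [0,0,0,-4.59,3.21,2.37,0.5]
  ]
}}

```text
time_s: 11.58
position: [0.4813, 0.019, 0.1294]
tcp_rot: [[-0.988, -0.156, -0.0], [-0.156, 0.988, -0.0], [0.0, -0.0, -1.0]]
force: [-0.5, -0.3, 0.6]
opening: 0.499
grasp_force: 0.0
```

```bash
python3 -c "
from h import *
avg(4)
go(((.482,.0184,.068),98.8))
s=cap('scene');t=cap('top')
a=cv2.resize(s['image'][140:240,230:330],(400,400),interpolation=cv2.INTER_CUBIC)
b=cv2.resize(t['image'][165:255,230:320],(400,400),interpolation=cv2.INTER_CUBIC)
cv2.imwrite('pics/G.png',np.hstack([a,b]))"
```

```text
avg [0.4808 0.0185 0.13  ] sd [0.0001 0.0001 0.0002] F [-0.4  0.3  0.6] M [0.04 0.03 0.02] t 11.7833 open 0.501
at [0.4807 0.0184 0.1301] t 11.78 F [-0.5  0.3 -0.2] open 0.501 grip 0.0
[-0.    0.01  0.01] [-0.04  -0.004  2.071]
```

View pics/G.png

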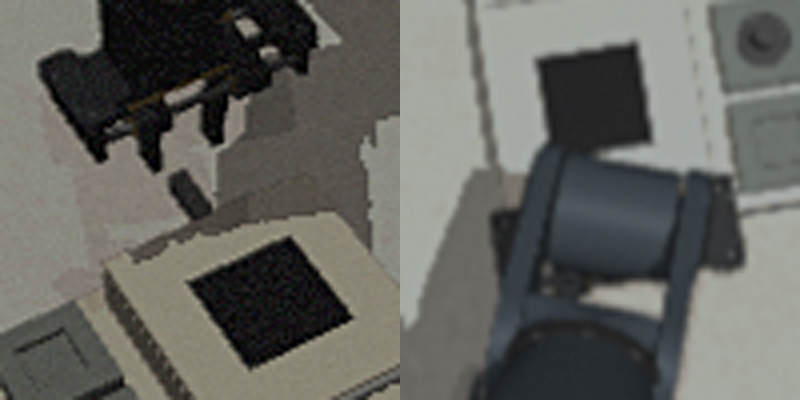

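The scene half shows the open fingertips at G(152,165) and G(215,140), with the tab at G(180,185) centred between and below them. Descend and pinch.

>>> {"method": "send_rows", "body": {
  "commands": [
    [0,0,0,0,0,0.8,0.5],
    [0,0,0,0,0,1.6,0.5],
    [0,0,0,0,0,2.05,0.5],
    [0,0,0,0,0,2.05,0.5],
    [0,0,0,0,0,2.05,0],
    [0,0,0,0,0,2.05,0],
    [0,0,0,0,0,2.05,0],
    [0,0,0,0,0,2.05,0],
    [0,0,0,0,0,2.05,0],
    [0,0,0,0,0,2.05,0],
    [0,0,0,0,0,2.05,0]
  ]
}}

```text
time_s: 12.8
position: [0.4815, 0.0187, 0.0686]
tcp_rot: [[-0.988, -0.155, 0.002], [-0.155, 0.988, -0.001], [-0.001, -0.001, -1.0]]
force: [-0.9, -2.5, 1.4]
opening: 0.178
grasp_force: 30.0
```

```bash
python3 -c "
from h import *
p=avg(4)
R=read_state()['tcp_rot']; g=p-R[:,2]*.019
ps=np.radians(8.7);X=np.array([np.cos(ps),np.sin(ps)])
h=np.array([.7053,.0534]); u=(g[:2]-h)@X; w=g[2]-.08; print('rel hinge',u,w)
for a in range(6,67,6):
    t=np.radians(a); x=u*np.cos(t)+w*np.sin(t); z=-u*np.sin(t)+w*np.cos(t)
    d=np.r_[X*(x-u),z-w]; print(a,(R.T@d/.03).round(2))
"
```

```text
avg [0.4815 0.0188 0.0684] sd [0.     0.     0.0001] F [-0.1 -2.7  2.4] M [-0.5  -0.02 -0.15] t 13.0 open 0.177
rel hinge -0.22650181315255996 0.007405949929236738
6 [-0.07 -0.   -0.79]
12 [-0.22 -0.   -1.56]
18 [-0.45 -0.   -2.32]
24 [-0.76 -0.01 -3.05]
30 [-1.14 -0.01 -3.74]
36 [-1.59 -0.01 -4.39]
42 [-2.11 -0.01 -4.99]
48 [-2.69 -0.01 -5.53]
54 [-3.32 -0.02 -6.  ]
60 [-4.   -0.02 -6.41]
66 [-4.71 -0.02 -6.75]
```

>>> {"method": "send_rows", "body": {
  "commands": [
    [0,0,0,-0.02,0,-0.4,0],
    [0,0,0,-0.07,0,-0.79,0],
    [0,0,0,-0.14,0,-1.18,0],
    [0,0,0,-0.22,0,-1.56,0],
    [0,0,0,-0.33,0,-1.94,0],
    [0,0,0,-0.45,0,-2.32,0],
    [0,0,0,-0.6,0,-2.69,0],
    [0,0,0,-0.76,0,-3.05,0],
    [0,0,0,-0.94,0,-3.4,0],
    [0,0,0,-1.14,0,-3.74,0],
    [0,0,0,-1.14,0,-3.74,0],
    [0,0,0,-1.14,0,-3.74,0]
  ]
}}

```text
time_s: 14.0
position: [0.5133, 0.0235, 0.1799]
tcp_rot: [[-0.988, -0.156, -0.003], [-0.156, 0.988, -0.002], [0.004, -0.002, -1.0]]
force: [-1.4, -6.3, -0.9]
opening: 0.177
grasp_force: 30.0
```

```bash
cat > l.py <<'E'
from h import *
p=avg(4)
R=read_state()['tcp_rot']; g=p-R[:,2]*.019
ps=np.radians(8.7);X=np.array([np.cos(ps),np.sin(ps)])
h=np.array([.7053,.0534]); u=(g[:2]-h)@X; w=g[2]-.08; r=np.hypot(.2265,.0074)
print('radius',np.hypot(u,w),'vs',r,'angle',np.degrees(np.arctan2(w,-u)-np.arctan2(.0074,.2265)))
for a in (36,42,48,54,60):
    t=np.radians(a); x=-.2265*np.cos(t)+.0074*np.sin(t); z=.2265*np.sin(t)+.0074*np.cos(t)
    print(a,(R.T@np.r_[X*(x-u),z-w]/.03).round(2))
E
python3 l.py
```

```text
avg [0.5131 0.0235 0.1796] sd [0.     0.     0.0001] F [-1.8 -5.1 -0.7] M [-0.91  0.26 -0.2 ] t 14.2 open 0.177
radius 0.22772064344855975 vs 0.22662085076179553 angle 29.510641853311302
36 [-0.51 -0.   -0.69]
42 [-1.03 -0.01 -1.29]
48 [-1.6  -0.01 -1.83]
54 [-2.23 -0.01 -2.31]
60 [-2.91 -0.02 -2.72]
```

>>> {"method": "send_rows", "body": {
  "commands": [
    [0,0,0,-0.24,-0.01,-0.35,0],
    [0,0,0,-0.51,-0.02,-0.69,0],
    [0,0,0,-0.76,-0.03,-1.0,0],
    [0,0,0,-1.03,-0.04,-1.29,0],
    [0,0,0,-1.31,-0.04,-1.57,0],
    [0,0,0,-1.6,-0.05,-1.83,0],
    [0,0,0,-1.91,-0.05,-2.08,0],
    [0,0,0,-2.23,-0.05,-2.31,0],
    [0,0,0,-2.56,-0.05,-2.52,0],
    [0,0,0,-2.91,-0.05,-2.72,0],
    [0,0,0,-2.91,-0.05,-2.72,0],
    [0,0,0,-2.91,-0.05,-2.72,0],
    [0,0,0,-2.91,-0.05,-2.72,0]
  ]
}}

```text
time_s: 15.28
position: [0.5991, 0.0362, 0.2612]
tcp_rot: [[-0.988, -0.155, -0.004], [-0.155, 0.988, -0.001], [0.004, -0.0, -1.0]]
force: [-3.5, -2.9, 2.2]
opening: 0.181
grasp_force: 30.0
```

```bash
python3 l.py; python3 - <<'E'
from h import *
s=cap('scene')
b=cv2.resize(s['image'][130:290,190:390],(800,600),interpolation=cv2.INTER_CUBIC)
b=np.clip(b.astype(float)*1.6,0,255).astype(np.uint8)
cv2.imwrite('pics/H.png',b)
E
```

```text
avg [0.5992 0.0362 0.2612] sd [0. 0. 0.] F [-3.9 -3.1  2.7] M [-0.55  0.73 -0.18] t 15.4833 open 0.18
radius 0.2272234626820522 vs 0.22662085076179553 angle 59.92460972742843
36 [2.38 0.01 2.05]
42 [1.86 0.01 1.45]
48 [1.29 0.01 0.9 ]
54 [0.66 0.   0.42]
60 [-0.02 -0.    0.01]
```

View pics/H.png

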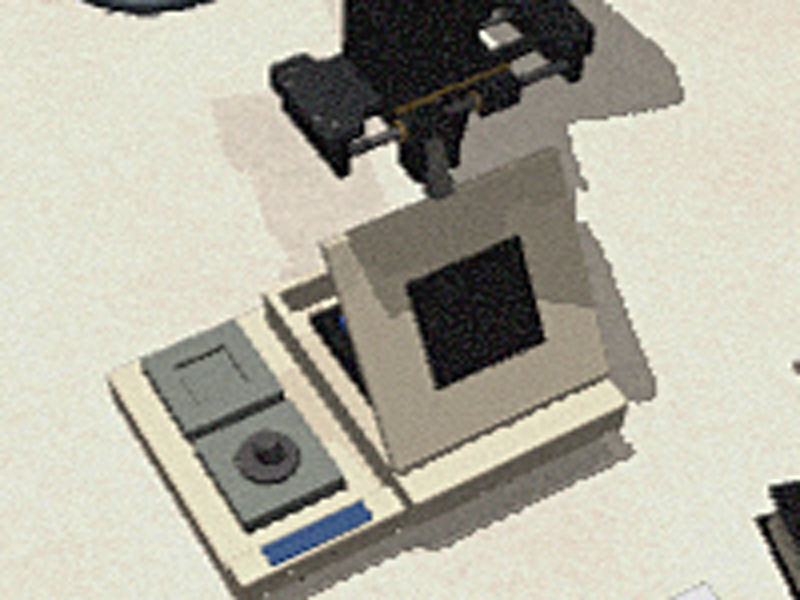

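The lid is open in H and held by the tab. Its front-edge top corners are at H(325,240) and H(555,148), and the disc is still seated. I'll use those corners as an independent angle check.

```bash
python3 - <<'E'
from h import *
s=cap('scene'); ps=np.radians(8.7);X=np.array([np.cos(ps),np.sin(ps),0]);Y=np.array([-X[1],X[0],0]);H=np.array([.7053,.0534,.08])
print('measured',[(190+325/4,130+240/3.75),(190+555/4,130+148/3.75)],'bottom corners',[(190+395/4,130+472/3.75)])
for a in(56,58,60,62,64):
    t=np.radians(a); o=np.array([-np.cos(t),np.sin(t)]);n=np.array([np.sin(t),np.cos(t)])
    f=lambda l,w,v:proj(s,H+X*(l*o+w*n)[0]+[0,0,(l*o+w*n)[1]]+Y*v)[0].round(1)
    print(a,f(.19,.012,-.09),f(.19,.012,.09),'tabtip-right-top',f(.238,.016,-.008),'hinge',f(0,.012,-.09))
E
```

```text
measured [(271.25, 194.0), (328.75, 169.46666666666667)] bottom corners [(288.75, 255.86666666666667)]
56 [269.1 194.3] [327.2 168.2] tabtip-right-top [292.  165.5] hinge [289.5 256.2]
58 [270.2 195. ] [328.5 168.8] tabtip-right-top [293.5 166.2] hinge [289.5 256.4]
60 [271.3 195.8] [329.9 169.4] tabtip-right-top [295. 167.] hinge [289.5 256.5]
62 [272.4 196.7] [331.2 170.1] tabtip-right-top [296.6 168. ] hinge [289.6 256.6]
64 [273.6 197.7] [332.6 170.9] tabtip-right-top [298.2 169. ] hinge [289.6 256.7]
```

```bash
python3 -c "
from h import *
print(bot.hand_in())"
```

```text
the job is handed in; nothing more can be done
None
```

The blanking disc is seated and released in the round pocket, and the gripper is holding the chamber lid open at about 60° (59.9° from the arm's position, and the camera check agrees); the job was handed in at about 15.5 s.

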